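# Hang the scoop holder on its screw

### The job

Hang the ice scoop's aluminium holder on the screw of the wooden stand: pass the round hole of its keyhole over the screw head until the plate is behind the head, then slide the holder down until the screw is fully home at the top of the narrow slot, and leave it hanging there upright and still. The screw can be clamped anywhere along its short sideways track, so feel (or look) for it; be gentle, never pressing the holder on the stand or screw with more than 25 N, and leave the other things on the worktop where they are.

Things in the scene. Friction and masses are not known exactly. Their poses are not given: they have to be found in the camera images.
- holder: Loose upright aluminium scoop holder, about 250 g (-25 to +30 %). Flat plate 60 wide (y), 8 thick (x -8 to 0), 156 mm high, keyhole through it; in front (x -58 to -8) an open tray 66 wide, 42 high. Origin: underside, mid width, on the plate's plain back face; z up, x out of the back face (into the stand once hung). Plate is plain above z 99: grip its top 35 mm from above, across 8 or 60 mm.
- hole (a point): Centre of the keyhole's round (octagonal) hole, 18 mm across, in mid width 72 mm above the holder's underside, on the plate's back face; axes as the holder. The hole opens upward, by 45 degree shoulders, into the 9 mm wide slot.
- seat (a point): Where the screw's axis lies when fully home in the slot: 24 mm above the hole's centre, in mid width, on the plate's back face (axes as the holder). The slot's closed flat top end is 3 mm above this point.
- stand: Heavy wooden stand, does not move. Upright board 140 wide, 18 thick, top edge 137 mm above the worktop (nothing behind it is higher), on a foot 14 mm thick reaching 45 mm in front of the board's front face. Origin: worktop level, middle of the front face; x into the board, away from the side where the holder hangs; y along the width; z up.
- screw_mid (a point): Middle of the screw's level track on the board's front face, z 125 mm (axes as the stand). The screw sticks out at this height, but unmeasured anywhere within 14 mm left or right (y) of here; clamped, holds 25 N. Shank 6 mm dia; head 14 mm dia, 11 to 15 mm off the face: off the hole, the plate's back stops 15 mm from the board; once the head is through, it has 3 mm play at the board.
- tea_box: Tea carton 69x71x122 mm, a bystander; origin under its centre. It stands left or right of the stand, with the holder on the other side. Behind the right-hand place is the tall fixed ice maker (front about x 0.59): reach over that place from the robot side.
- espresso_cup: Small cup with a handle, 59x84x56 mm, a bystander; origin under its centre.
- tomato_tin: Tin 57 mm in diameter, 72 mm high, a bystander; origin under its centre.
- ice_scoop: Scoop 170x52x30 mm lying in front of the stand, a bystander to be left where it is; origin under its centre.
- lemon: Lemon 77x51x52 mm, a bystander; origin under its centre.
- pepper_mill: Wooden mill 58 mm in diameter, 170 mm high, a bystander; origin under its centre.

How it is judged (in metres and radians):
On the way, in this order (a step that is already met when the one before it is completed fails the run):
1. the holder is lifted clear of the worktop (height (world z) of holder above 0.03 m), for 0.2 s.
2. the screw head is through the round hole: the plate's back face is within 5 mm of the board with the hole about level with the screw (x of hole in the frame of screw_mid between -0.005 and 0.003 m and z of hole in the frame of screw_mid between -0.008 and 0.008 m and y of hole in the frame of screw_mid between -0.019 and 0.019 m), for 0.1 s.
At the end, for the whole second after the job is handed in: The holder hangs on the screw, released and at rest: its seat point is within 3 mm of the screw's height, not more than 6 mm off the board and within 19 mm sideways of the track's middle (the screw is within 14 mm of it), and the holder is upright within 0.12 rad (x of seat in the frame of screw_mid between -0.006 and 0.003 m and z of seat in the frame of screw_mid between -0.003 and 0.003 m and y of seat in the frame of screw_mid between -0.019 and 0.019 m and angle between holder's own z axis and vertical below 0.12 rad and linear speed of holder below 0.01 m/s and angular speed of holder below 0.1 rad/s and contact force between the fingers and holder below 0.1 N); the robot touches nothing.
It fails at once if the holder presses on the stand or its screw with more than 25 N (contact force between holder and stand above 25 N).
It fails at once if a bystander (tea box, cup, tin, scoop, lemon or mill) is moved by more than 30 mm (distance of any of tea_box, espresso_cup, tomato_tin, ice_scoop, lemon, pepper_mill from where it was at the start of the episode above 0.03 m).
It also fails if it takes over 61 s, if anything falls off the work surface, if the arm or the gripper's body presses on something with over 40 N, if the wrist force passes 120 N, or if a joint passes its speed limit or range.

### The arm

A 6-joint arm with a two-finger parallel gripper is mounted at the origin on a cart in front of the work surface, level with it; the furniture and walls round the work are solid. World frame = base frame: x ahead of the robot, y to its left, z up, the work surface at z = 0. Lengths are in mm, angles in rad, forces in N, time in s.
With the tool pointing down it reaches from about 300 to 1000 mm from the base axis. Payload 5.1 kg.
Tool frame: the origin (TCP) lies on the front face of the gripper's body, between the roots of the fingers; the fingertips stand 78 mm ahead of it and the grasp point (between the pads) lies 59 mm ahead of it; z points along the fingers, y is the line along which they close (so a half turn about z gives the same grasp; the last joint's range is limited). The gripper opens to 95 mm and grips with 3 to 60 N. Pads are 20 mm wide; open, the fingers measure 119 mm over their backs; the gripper's body (75 mm by 180 mm) begins 59 mm behind the grasp point.
Start: joints at [1.211, 0.124, 1.65, -0, 1.367, -0.083], TCP at [177.653, 625.24, 292.256] pointing down, gripper open.
Joint ranges: [-2.61, 2.61], [-1.02, 2.33], [0.03, 2.71], [-1.35, 4.49], [0.32, 2.68], [-2.91, 2.91]. Speed limits (rad/s): [2.57, 2.57, 3.14, 3.14, 3.14, 3.14].

### API

Orientations are given as a rotation vector (axis times angle).
In Python, from station import bot, eyes, order gives the robot as it stands.
- The arm moves only by the shell command python3 -m handwheel 'ROWS'. ROWS is JSON, a list of rows, each an object with "fingers": the finger opening in mm, from 0 to 95.1; "delta_pos": the shift along the tool's x, y, z in mm, a list of three; "twist": the turn about the tool's z in rad. In form: [{"fingers": fingers, "delta_pos": [dx, dy, dz], "twist": twist}, ...]. A call has exactly 8 rows; each row shifts and turns the commanded pose from where the row before left it, along the tool's axes as they then stand; what a row does not reach is not made up. A row lasts 1/8 s, in which the tool goes at most 62.5 mm and 10.7 degrees, less where a joint would pass 70% of its speed; a pose out of reach is approached as far as the arm can. A call is refused whole if a number of a shift passes 62.5 or a number of a turn 0.188, either way. A call with a gripper value outside its range is refused whole. The fingers move at their own pace and stop on an object; the grip force is fixed at half the most. Time passes only in rows, so rows that do not move let the fingers close, or fill a call up. It gives the time, the measured TCP pose, the force, the opening and the grip force at its end, in the units of the state.
- bot.get_state(): the state, without advancing time (a new reading comes with each control period).
- eyes.capture(name): name is "scene" or "side" or "wrist"; returns the picture (480x640x3 uint8, blue, green, red); there is no depth.
- eyes.camera_params(name): a dict with "fx", "fy", "cx", "cy" (pixels), "extrinsics" (4x4, takes a point from camera to world coordinates); the wrist camera has in their place "mount" (4x4, takes a point from camera to tool coordinates, whose origin is the TCP and whose axes are the flange's). Camera axes: x right, y down, z forward; pixel columns grow to the right and rows downward; lengths in mm; the calibration is good to about 2 mm. A picture is of the moment at which its call begins: read the wrist's pose just before it. camera_params takes no time and is no camera call.
- order.close_job(): hands the job in; it is judged then, once.
The state is a dict: "time": time; "joint_pos": joint angles; "joint_vel": joint speeds; "effort": joint torques, N m; "ee_pos": TCP position; "tool_rot": TCP orientation; "force": force on the tool from outside, world axes, zero at the start; "ft_torque": the same for the moment, N m; "finger_gap": finger opening in mm; "grip_force": force on a finger pad.
Only numpy, scipy, OpenCV 4.12 (cv2) and the standard library are available. Lean on these libraries where they do the work, as an engineer would, in place of code of your own. Each camera call takes 0.05 s, during which the arm holds its last target. There are 200 camera calls.

## Working session

There is one attempt and no reset: what is moved stays moved. The work goes in short steps, Python scripts to look and compute and a shell command to move; the robot and the scene stay as the last step left them, time stands still between calls to the robot, and variables do not carry over. Pictures are saved under pics/ and viewed, at most 10 in all, crops included, and the job is handed in when it is done.

```bash
mkdir -p pics
cat > h.py <<'E'
import numpy as np,cv2
from scipy.spatial.transform import Rotation as R
from station import bot,eyes,order
def cam(n):
    p=eyes.camera_params(n)
    if n=='wrist':
        s=bot.get_state();T=np.eye(4);T[:3,:3]=R.from_rotvec(s['tool_rot']).as_matrix();T[:3,3]=s['ee_pos']
        E=T@np.array(p['mount'])
    else: E=np.array(p['extrinsics'])
    return p,E
def ray(c,u,v):
    p,E=c;d=E[:3,:3]@np.array([(u-p['cx'])/p['fx'],(v-p['cy'])/p['fy'],1]);return E[:3,3],d
def onplane(c,u,v,ax,val):
    o,d=ray(c,u,v);return o+d*(val-o[ax])/d[ax]
def tri(c1,a,c2,b):
    o1,d1=ray(c1,*a);o2,d2=ray(c2,*b)
    s=np.linalg.lstsq(np.c_[d1,-d2],o2-o1,rcond=None)[0]
    x,y=o1+d1*s[0],o2+d2*s[1];return (x+y)/2,np.linalg.norm(x-y)
def proj(c,P):
    p,E=c;q=np.linalg.inv(E)@np.r_[P,1];return np.array([p['fx']*q[0]/q[2]+p['cx'],p['fy']*q[1]/q[2]+p['cy']])
E
python3 - <<'E'
from h import *
np.set_printoptions(precision=3,suppress=True)
for n in ['scene','side']:
    cv2.imwrite(f'pics/{n}0.png',eyes.capture(n));c=cam(n);print(n,c[0]['fx'],c[1])
s=bot.get_state();print(s)
print(R.from_rotvec(s['tool_rot']).as_matrix(),eyes.camera_params('wrist'))
E
```

```text
scene 476.9559837701916 [[   0.563   -0.41     0.717 -334.334]
 [  -0.826   -0.259    0.501 -544.031]
 [  -0.019   -0.875   -0.484  637.921]
 [   0.       0.       0.       1.   ]]
side 539.0411871730072 [[   0.472   -0.483    0.738 -683.759]
 [  -0.881   -0.282    0.379 -605.792]
 [   0.025   -0.829   -0.559  996.057]
 [   0.       0.       0.       1.   ]]
{'time': 0.1, 'joint_pos': array([ 1.211,  0.124,  1.652,  0.   ,  1.367, -0.083]), 'joint_vel': array([-0.001, -0.002, -0.004,  0.   , -0.   , -0.001]), 'effort': array([  0.   , -41.888, -36.11 ,   0.078,   0.046,  -0.   ]), 'ee_pos': array([177.496, 624.848, 291.131]), 'tool_rot': array([-0.433, -3.111,  0.003]), 'force': array([0.151, 0.101, 0.88 ]), 'ft_torque': array([ 0.033, -0.021, -0.027]), 'grip_force': 0.0, 'finger_gap': 95.1561268413005}
[[-0.962  0.273 -0.001]
 [ 0.273  0.962 -0.002]
 [ 0.    -0.002 -1.   ]] {'fx': 401.85324957683434, 'fy': 401.85324957683434, 'cx': 316.2979633828944, 'cy': 236.5916579087471, 'mount': array([[ -0.   ,  -0.962,  -0.274,  76.935],
       [  1.   ,  -0.   ,   0.001,   0.154],
       [ -0.001,  -0.274,   0.962, -91.622],
       [  0.   ,   0.   ,   0.   ,   1.   ]])}
```

View pics/scene0.png

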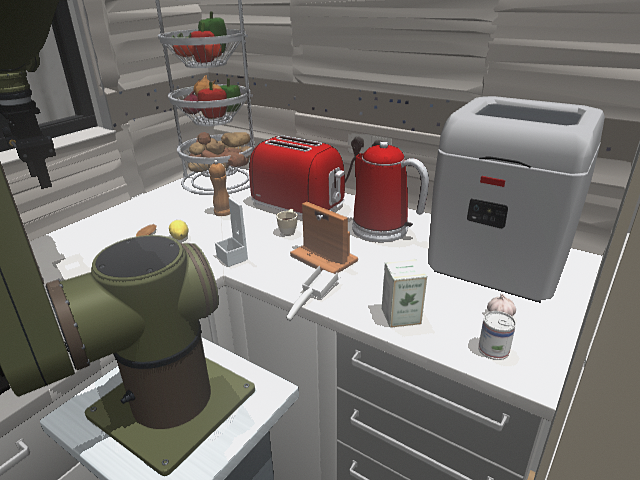

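View pics/side0.png

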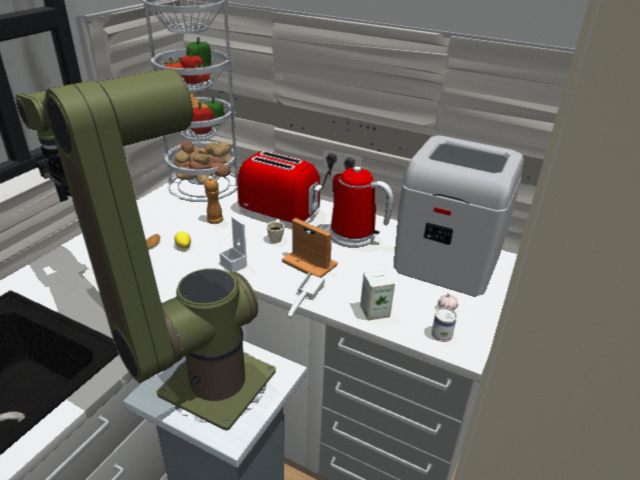

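The holder stands left of the stand (scene about 232,245), with the tea box on the right at (405,295). The stand is at (325,240) with its screw at about (322,213). Next I'll enlarge both views.

Run:
```python
from h import *
a=cv2.imread('pics/scene0.png')[190:285,205:365];b=cv2.imread('pics/side0.png')[205:300,205:365]
cv2.imwrite('pics/z0.png',np.vstack([cv2.resize(x,(800,475),interpolation=cv2.INTER_CUBIC)[:,:] for x in (a,)]))
cv2.imwrite('pics/z1.png',cv2.resize(b,(800,475),interpolation=cv2.INTER_CUBIC))
```

```text
(no output)
```

View pics/z0.png

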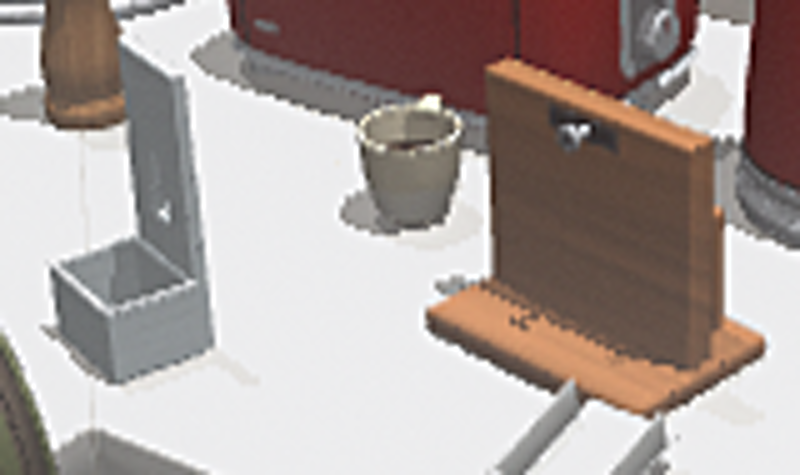

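Pixels in the crop (scene = 205+u/5, 190+v/5): the plate's top edge runs (120,40) to (185,80). Holder underside corners are (120,382) front and (212,348) back. The board's top front edge runs (488,65) to (695,150) and the screw head is at (572,133).

Run:
```python
from h import *
np.set_printoptions(precision=1,suppress=True)
c=cam('scene')
f=lambda u,v:(205+(u)/5-.4,190+(v)/5-.4)
for n,u,v,z in [('plate top L front',120,42,156),('plate top R front',178,80,156),('plate top R back',187,78,156),('under front R',120,382,0),('under back R',212,348,0),('tray top frontL',52,266,42),('tray top frontR',112,310,42),('tray top R back',200,285,42),
 ('board top L',488,65,137),('board top R',692,150,137),('board top R back',712,142,137),('board bot L',495,283,14),('board bot R',690,366,14),('foot FL',427,308,14),('foot FR',642,402,14),('screw',572,133,125),
 ]:
    print(n,onplane(c,*f(u,v),2,z))
```

```text
plate top L front [439.8 261.  156. ]
plate top R front [421.4 205.4 156. ]
plate top R back [425.5 203.2 156. ]
under front R [378.4 225.9   0. ]
under back R [428.6 208.6   0. ]
tray top frontL [395.3 283.3  42. ]
tray top frontR [379.  225.6  42. ]
tray top R back [421.4 205.3  42. ]
board top L [548.2 113.1 137. ]
board top R [521.1 -24.2 137. ]
board top R back [533.3 -27.7 137. ]
board bot L [542.4 109.6  14. ]
board bot R [526.8 -20.6  14. ]
foot FL [502.3 124.2  14. ]
foot FR [486.2 -18.3  14. ]
screw [526.3  47.4 125. ]
```

View pics/z1.png

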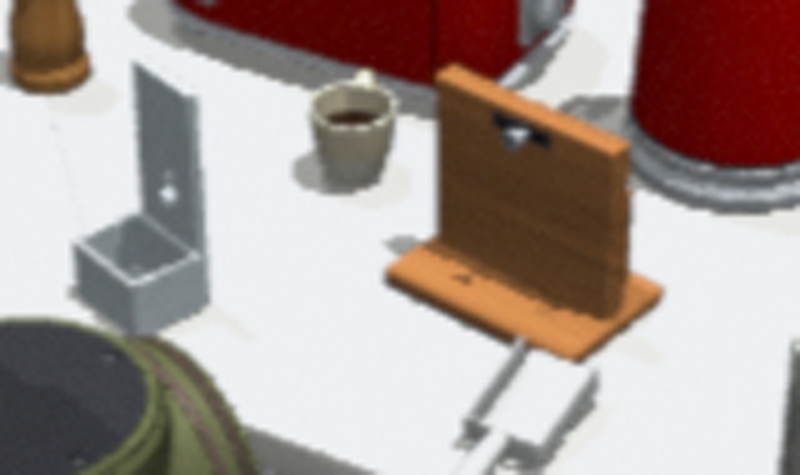

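The two views agree: the holder's plate centre is near (434,232) with yaw about -18°, the stand yaw is about -7 to -11°, and the screw is near (526,47,125). I'll move to a hover where the wrist camera sees both.

```bash
python3 -m handwheel '[{"fingers":95,"delta_pos":[-29.5,-33,-4.2],"twist":0},{"fingers":95,"delta_pos":[-29.5,-33,-4.2],"twist":0},{"fingers":95,"delta_pos":[-29.5,-33,-4.2],"twist":0},{"fingers":95,"delta_pos":[-29.5,-33,-4.2],"twist":0},{"fingers":95,"delta_pos":[-29.5,-33,-4.2],"twist":0},{"fingers":95,"delta_pos":[-29.5,-33,-4.2],"twist":0},{"fingers":95,"delta_pos":[-29.5,-33,-4.2],"twist":0},{"fingers":95,"delta_pos":[-29.5,-33,-4.2],"twist":0}]' && python3 -m handwheel '[{"fingers":95,"delta_pos":[-29.5,-33,-4.2],"twist":0},{"fingers":95,"delta_pos":[-29.5,-33,-4.2],"twist":0},{"fingers":95,"delta_pos":[-29.5,-33,-4.2],"twist":0},{"fingers":95,"delta_pos":[-29.5,-33,-4.2],"twist":0},{"fingers":95,"delta_pos":[-29.5,-33,-4.2],"twist":0},{"fingers":95,"delta_pos":[-29.5,-33,-4.2],"twist":0},{"fingers":95,"delta_pos":[0,0,0],"twist":0},{"fingers":95,"delta_pos":[0,0,0],"twist":0}]'
python3 - <<'E'
from h import *
import pickle
c=cam('wrist');im=eyes.capture('wrist');cv2.imwrite('pics/w1.png',im);pickle.dump(c,open('w1.pkl','wb'))
for P in [(434,232,156),(526,47,125),(538,45,137)]: print(proj(c,P))
E
```

```text
time: 1.1
ee_pos: [332.7, 305.3, 325.5]
tool_rot: [-0.433, -3.111, 0.001]
force: [0.4, -0.0, 0.3]
finger_gap: 95.0
grip_force: 0.0
time: 2.1
ee_pos: [448.4, 68.2, 350.6]
tool_rot: [-0.434, -3.11, -0.0]
force: [0.1, -0.6, 0.3]
finger_gap: 95.2
grip_force: 0.0
[535.92297517 149.5192446 ]
[316.89865479 311.21276885]
[318.5352462  330.64411426]
```

View pics/w1.png

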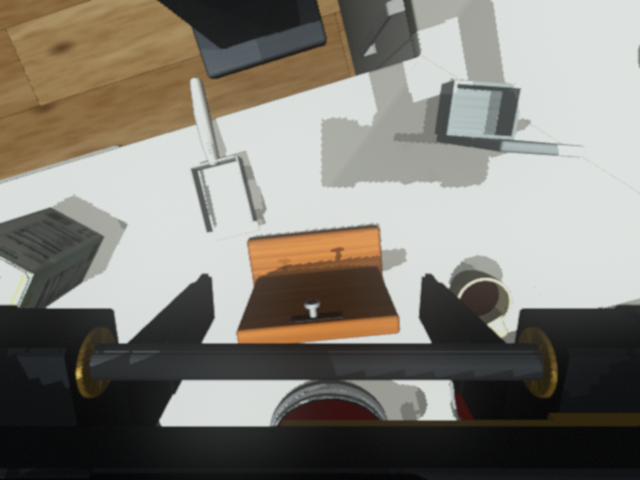

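This gives a good view: the board's top edge is near rows 318–335, the screw head is at (312,303), and the plate's top edge is the thin strip (500–583, 147). Next I'll enlarge both.

Run:
```python
from h import *
im=cv2.imread('pics/w1.png')
a=cv2.resize(im[260:350,230:410],None,fx=4.4,fy=4.4,interpolation=cv2.INTER_CUBIC)[:,:792]
b=cv2.resize(im[120:165,430:590],None,fx=4.4,fy=4.4,interpolation=cv2.INTER_CUBIC)
b=cv2.copyMakeBorder(b,0,0,0,a.shape[1]-b.shape[1],cv2.BORDER_CONSTANT)
print(a.shape,b.shape);cv2.imwrite('pics/z2.png',np.vstack([a,b]))
```

```text
(396, 792, 3) (198, 792, 3)
```

View pics/z2.png

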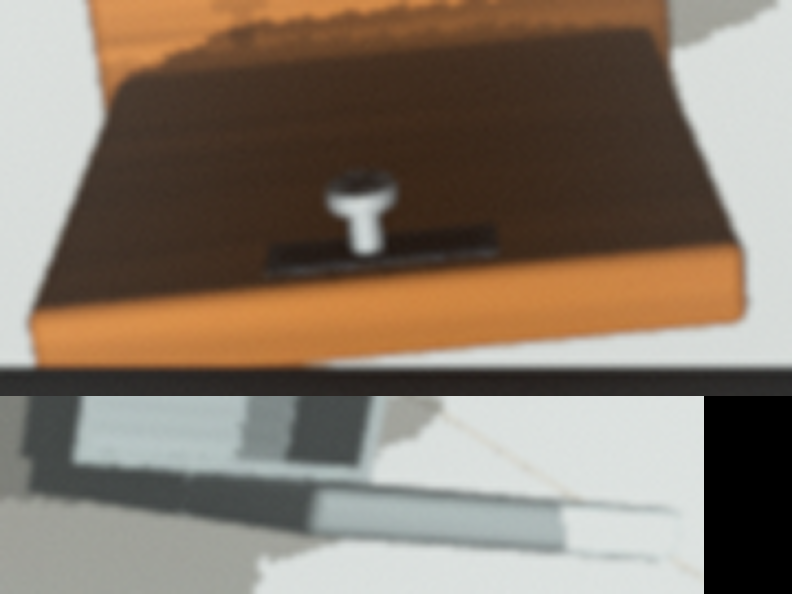

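Pixels in the crop: the board's top front edge runs (32,312) to (740,244), the screw head's front centre is (361,186), the shank root is (367,250) and the track's middle is (383,249). The plate's top face has corners (314,486), (308,533), (680,514) and (672,560).

Run:
```python
from h import *
import pickle
np.set_printoptions(precision=1,suppress=True)
c=pickle.load(open('w1.pkl','rb'))
f=lambda u,v:(230+u/4.4-.4,260+v/4.4-.4)
g=lambda u,v:(430+u/4.4-.4,120+(v-396)/4.4-.4)
P={}
for n,q,z in [('bR',f(32,312),137),('bL',f(740,244),137),('bRb',f(40,385),137),('bLb',f(745,318),137),('head',f(361,186),125),('root',f(367,250),125),('track',f(383,249),125),('trL',f(498,240),125),('trR',f(268,265),125),
 ('pRf',g(314,486),156),('pRb',g(308,533),156),('pLf',g(680,514),156),('pLb',g(672,560),156)]:
    P[n]=onplane(c,*q,2,z);print(n,P[n])
d=P['bL']-P['bR'];y=np.degrees(np.arctan2(-d[0],d[1]));print('stand len,yaw',np.linalg.norm(d),y)
d=P['pLf']-P['pRf'];print('plate',np.linalg.norm(d),np.degrees(np.arctan2(-d[0],d[1])))
d=P['pLb']-P['pRb'];print('plate',np.linalg.norm(d),np.degrees(np.arctan2(-d[0],d[1])))
print('plate c',(P['pRf']+P['pRb']+P['pLf']+P['pLb'])/4)
yy=np.radians(y);ex=np.array([np.cos(yy),np.sin(yy),0]);ey=np.array([-ex[1],ex[0],0]);o=(P['bL']+P['bR'])/2
for n in ['head','root','track','bRb','bLb','bR']: print(n,ex@(P[n]-o),ey@(P[n]-o))
c=cam('scene')
print('kettle base',onplane(c,380,240,2,0))
```

```text
bR [518.9 -21.4 137. ]
bL [542.2 112.7 137. ]
bRb [534.3 -25.  137. ]
bLb [557.8 110.1 137. ]
head [516.3  45.1 125. ]
root [529.9  42.4 125. ]
track [530.5  45.5 125. ]
trL [534.9  67.8 125. ]
trR [527.6  22.6 125. ]
pRf [420.9 209.5 156. ]
pRb [427.9 207.5 156. ]
pLf [441.1 264.6 156. ]
pLb [448.  262.7 156. ]
stand len,yaw 136.06108317442755 -9.848881294970695
plate 58.656375627577184 -20.11453120622895
plate 58.719956582998286 -20.0179618939273
plate c [434.5 236.1 156. ]
head -13.983634334718918 -3.0211909895929367
root -0.1516259258547327 -3.337583094682592
track -0.033783702791892904 -0.16954821299286083
bRb 15.807557380332394 -68.99839035197324
bLb 15.781210410538499 68.20004997924866
bR -5.5326248211489434e-14 -68.03054158721379
kettle base [702.3 -33.2   0. ]
```

```bash
python3 -m handwheel '[{"fingers":95,"delta_pos":[0,0,0],"twist":0.1644},{"fingers":95,"delta_pos":[0,0,0],"twist":0.1644},{"fingers":95,"delta_pos":[0,0,0],"twist":0.1644},{"fingers":95,"delta_pos":[0,0,0],"twist":0.1644},{"fingers":95,"delta_pos":[0,0,0],"twist":0.1644},{"fingers":95,"delta_pos":[0,0,0],"twist":0.1644},{"fingers":95,"delta_pos":[0,0,0],"twist":0.1644},{"fingers":95,"delta_pos":[0,0,0],"twist":0.1644}]' >/dev/null && python3 -m handwheel '[{"fingers":95,"delta_pos":[0,0,0],"twist":0.1644},{"fingers":95,"delta_pos":[0,0,0],"twist":0.1644},{"fingers":70,"delta_pos":[25.4,-11.7,13.3],"twist":0},{"fingers":70,"delta_pos":[25.4,-11.7,13.3],"twist":0},{"fingers":70,"delta_pos":[25.4,-11.7,13.3],"twist":0},{"fingers":70,"delta_pos":[25.4,-11.7,13.3],"twist":0},{"fingers":70,"delta_pos":[25.4,-11.7,13.3],"twist":0},{"fingers":70,"delta_pos":[25.4,-11.7,13.3],"twist":0}]'
python3 -m handwheel '[{"fingers":70,"delta_pos":[0,0,0],"twist":0},{"fingers":70,"delta_pos":[0,0,0],"twist":0},{"fingers":70,"delta_pos":[0,0,0],"twist":0},{"fingers":70,"delta_pos":[0,0,0],"twist":0},{"fingers":70,"delta_pos":[0,0,0],"twist":0},{"fingers":70,"delta_pos":[0,0,0],"twist":0},{"fingers":70,"delta_pos":[0,0,0],"twist":0},{"fingers":70,"delta_pos":[0,0,0],"twist":0}]'
python3 - <<'E'
from h import *
import pickle
c=cam('wrist');im=eyes.capture('wrist');cv2.imwrite('pics/w2.png',im);pickle.dump(c,open('w2.pkl','wb'))
s=bot.get_state();print(s['joint_pos'],np.degrees(np.arctan2(*R.from_rotvec(s['tool_rot']).as_matrix()[1::-1,1])))
for P in [(420.9,209.5,156),(427.9,207.5,156),(441.1,264.6,156),(448,262.7,156)]: print(proj(c,P))
E
```

```text
time: 4.15
ee_pos: [433.8, 237.3, 270.7]
tool_rot: [-2.572, -1.804, 0.0]
force: [-0.3, -0.5, -0.2]
finger_gap: 69.6
grip_force: 0.0
time: 5.15
ee_pos: [435.0, 235.2, 271.2]
tool_rot: [-2.574, -1.801, 0.0]
force: [-0.6, 0.5, 0.3]
finger_gap: 70.1
grip_force: 0.0
[ 3.87048663e-01 -2.14197229e-01  2.01230798e+00 -1.30565886e-05
  1.34358624e+00  7.37036153e-01] -20.052637693023122
[307.71854234 317.33570339]
[320.5088843  316.50197065]
[307.18514835 216.53307604]
[320.70363144 215.45550365]
```

View pics/w2.png

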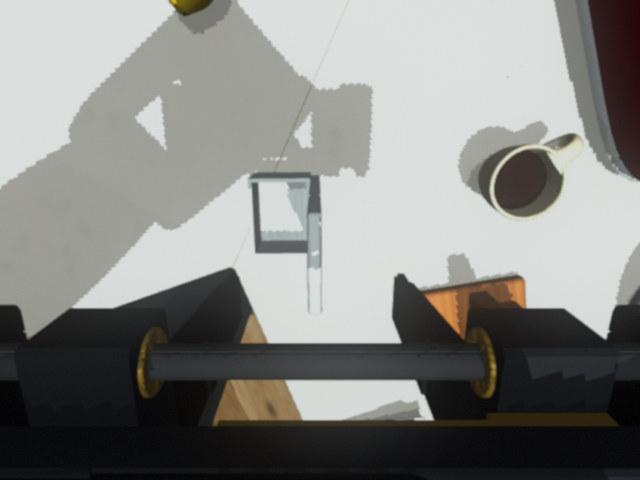

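The plate's top lies at cols 307–321, rows 213–313, parallel to the fingers and within 2 mm of my prediction. Now I'll descend and grip.

```bash
python3 -m handwheel '[{"fingers":70,"delta_pos":[2,0,13],"twist":0},{"fingers":60,"delta_pos":[0,0,13],"twist":0},{"fingers":50,"delta_pos":[0,0,13],"twist":0},{"fingers":50,"delta_pos":[0,0,13],"twist":0},{"fingers":40,"delta_pos":[0,0,13],"twist":0},{"fingers":40,"delta_pos":[0,0,13],"twist":0},{"fingers":30,"delta_pos":[0,0,0],"twist":0},{"fingers":20,"delta_pos":[0,0,0],"twist":0}]' && python3 -m handwheel '[{"fingers":12,"delta_pos":[0,0,0],"twist":0},{"fingers":10,"delta_pos":[0,0,0],"twist":0},{"fingers":8,"delta_pos":[0,0,0],"twist":0},{"fingers":0,"delta_pos":[0,0,0],"twist":0},{"fingers":0,"delta_pos":[0,0,0],"twist":0},{"fingers":0,"delta_pos":[0,0,0],"twist":0},{"fingers":0,"delta_pos":[0,0,0],"twist":0},{"fingers":0,"delta_pos":[0,0,0],"twist":0}]'
```

```text
time: 6.2
ee_pos: [435.9, 237.2, 193.6]
tool_rot: [2.574, 1.801, 0.001]
force: [0.8, -0.2, 0.1]
finger_gap: 25.2
grip_force: 0.0
time: 7.2
ee_pos: [435.7, 237.2, 193.6]
tool_rot: [-2.574, -1.801, -0.0]
force: [-2.4, -0.3, 4.4]
finger_gap: 8.1
grip_force: 30.0
```

```bash
python3 -m handwheel '[{"fingers":0,"delta_pos":[0,0,-10],"twist":0},{"fingers":0,"delta_pos":[0,0,-15],"twist":0},{"fingers":0,"delta_pos":[0,0,-15],"twist":0},{"fingers":0,"delta_pos":[0,0,-15],"twist":0},{"fingers":0,"delta_pos":[0,0,-5],"twist":-0.06},{"fingers":0,"delta_pos":[0,0,0],"twist":-0.06},{"fingers":0,"delta_pos":[0,0,0],"twist":-0.058},{"fingers":0,"delta_pos":[0,0,0],"twist":0}]' && python3 -m handwheel '[{"fingers":0,"delta_pos":[-16,8,0],"twist":0},{"fingers":0,"delta_pos":[-25,12,0],"twist":0},{"fingers":0,"delta_pos":[-26,13,0],"twist":0},{"fingers":0,"delta_pos":[-26,13,0],"twist":0},{"fingers":0,"delta_pos":[-26,13,0],"twist":0},{"fingers":0,"delta_pos":[-26,13,0],"twist":0},{"fingers":0,"delta_pos":[-20,10,0],"twist":0},{"fingers":0,"delta_pos":[-10,5,0],"twist":0}]'
python3 -m handwheel '[{"fingers":0,"delta_pos":[0,0,0],"twist":0},{"fingers":0,"delta_pos":[0,0,0],"twist":0},{"fingers":0,"delta_pos":[0,0,0],"twist":0},{"fingers":0,"delta_pos":[0,0,0],"twist":0},{"fingers":0,"delta_pos":[0,0,0],"twist":0},{"fingers":0,"delta_pos":[0,0,0],"twist":0},{"fingers":0,"delta_pos":[0,0,0],"twist":0},{"fingers":0,"delta_pos":[0,0,0],"twist":0}]'
python3 - <<'E'
from h import *
np.set_printoptions(precision=2,suppress=True)
s=bot.get_state();M=R.from_rotvec(s['tool_rot']).as_matrix();print(M)
for n in ['scene','side','wrist']: cv2.imwrite(f'pics/{n}2.png',eyes.capture(n))
a=cv2.imread('pics/scene2.png')[170:285,250:370];b=cv2.imread('pics/side2.png')[190:305,240:360]
cv2.imwrite('pics/z3.png',np.hstack([cv2.resize(x,(400,383),interpolation=cv2.INTER_CUBIC) for x in (a,b)]))
E
```

```text
time: 8.2
ee_pos: [435.8, 237.1, 254.0]
tool_rot: [2.404, 2.021, 0.001]
force: [0.4, -0.7, -1.0]
finger_gap: 7.9
grip_force: 30.0
time: 9.2
ee_pos: [491.6, 48.0, 253.4]
tool_rot: [2.406, 2.019, -0.0]
force: [-0.6, 0.3, -2.2]
finger_gap: 7.8
grip_force: 30.0
time: 10.2
ee_pos: [491.4, 49.8, 253.2]
tool_rot: [-2.404, -2.022, 0.0]
force: [-0.3, 0.7, -2.8]
finger_gap: 8.0
grip_force: 30.0
[[ 0.17  0.99 -0.  ]
 [ 0.99 -0.17 -0.  ]
 [-0.   -0.   -1.  ]]
```

View pics/z3.png

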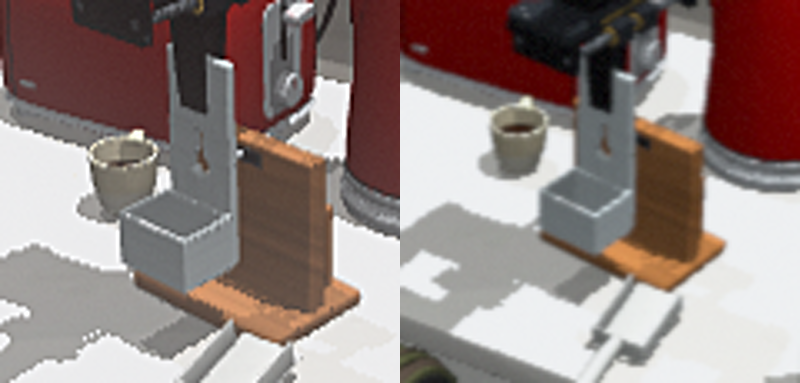

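The holder hangs upright in the gripper in front of the board, with the keyhole in crop at (200,160) on the left. Next I'll check its sideways and height position in the grip from known corners.

Run:
```python
from h import *
np.set_printoptions(precision=1,suppress=True)
s=bot.get_state();t=s['ee_pos'];M=R.from_rotvec(s['tool_rot']).as_matrix();ex=M[:,1];ey=M[:,0]
H=t-np.array([0,0,193.6])+4*ex   # holder origin guess
k=400/120
for n,o,pts in [('scene',(250,170),{'TL':(169,45),'TR':(237,67),'tFL':(122,228),'tFR':(186,257),'tBR':(231,226),'uFR':(188,288),'uBR':(238,262)}),
                ('side',(240,190),{'TL':(180,49),'TR':(234,76),'tFL':(140,198),'tFR':(199,224),'tBR':(232,195),'uFR':(201,251),'uBR':(233,222)})]:
    c=cam(n)
    ref={'TL':(-8,30,156),'TR':(-4,-30,156),'tFL':(-58,33,42),'tFR':(-58,-33,42),'tBR':(-8,-33,42),'uFR':(-58,-33,0),'uBR':(0,-30,0)}
    for q,(u,v) in pts.items():
        X=ref[q];W=H+ex*X[0]+ey*X[1]+np.array([0,0,X[2]])
        print(n,q,np.array([o[0]+u/k-.35,o[1]+v/k-.35])-proj(c,W))
    print('px/mm',(proj(c,H+ey*10)-proj(c,H))/10,(proj(c,H+ex*10)-proj(c,H))/10)
im=cv2.imread('pics/wrist2.png');cv2.imwrite('pics/z4.png',im)
c=cam('wrist')
for X in [(0,30,156),(-8,30,156),(0,-30,156),(-8,-30,156)]: print(proj(c,H+ex*X[0]+ey*X[1]+np.array([0,0,X[2]])))
```

```text
scene TL [ 1.7 -0.2]
scene TR [2.3 0.2]
scene tFL [1.8 4.4]
scene tFR [1.5 4. ]
scene tBR [-0.   2.4]
scene uFR [ 1.6 -2.3]
scene uBR [ 0.4 -0.5]
px/mm [-0.3 -0.1] [ 0.3 -0.1]
side TL [ 1.5 -1.6]
side TR [0.7 0.2]
side tFL [1.2 3.5]
side tFR [1.7 3.1]
side tBR [0.8 1.8]
side uFR [ 2.4 -0.5]
side uBR [ 0.5 -0.1]
px/mm [-0.3 -0.1] [ 0.2 -0.1]
[326.5 266.9]
[303.  266.9]
[325.4 414.5]
[304.5 414.5]
```

View pics/wrist2.png

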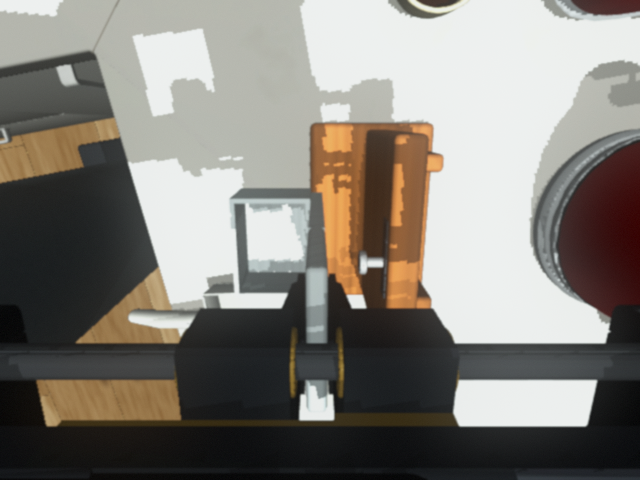

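The tray's top rim is at cols 233–322, rows 190–293. The screw's axis is at row 262, with its head at col 362 and root near col 385. The plate's right end is at row 418.

Run:
```python
from h import *
np.set_printoptions(precision=1,suppress=True)
im=cv2.imread('pics/wrist2.png')
for r in (140,225,280): print('row',r,[(x,int(im[r,x].mean())) for x in range(300,440,4)] if r==140 else '')
print('col275',[(y,int(im[y,275].mean())) for y in range(180,300,2)])
print('col372',[(y,int(im[y,372].mean())) for y in range(250,276)])
print('col316',[(y,int(im[y,316].mean())) for y in range(400,430,2)])
s=bot.get_state();t=s['ee_pos'];M=R.from_rotvec(s['tool_rot']).as_matrix();ex=M[:,1];ey=M[:,0];c=cam('wrist')
for n,q,z in [('tray L',(275,189.5),102),('tray R',(275,293),102),('tray FL',(233,190),102),('plate R end',(316,419),216),('screw head',(362,262),125),('screw mid',(374,262.5),125),('track',(388,258),125),('boardtop at 262',(390,262),137)]:
    P=onplane(c,*q,2,z);print(n,'rel tool y,x:',ex@(P-t),ey@(P-t),P)
```

```text
row 140 [(300, 179), (304, 180), (308, 175), (312, 87), (316, 109), (320, 107), (324, 167), (328, 169), (332, 168), (336, 162), (340, 167), (344, 160), (348, 155), (352, 126), (356, 107), (360, 114), (364, 105), (368, 54), (372, 56), (376, 54), (380, 57), (384, 57), (388, 59), (392, 60), (396, 121), (400, 156), (404, 161), (408, 106), (412, 108), (416, 107), (420, 105), (424, 108), (428, 116), (432, 172), (436, 237)]
row 225 
row 280 
col275 [(180, 181), (182, 179), (184, 180), (186, 180), (188, 134), (190, 103), (192, 101), (194, 102), (196, 103), (198, 143), (200, 199), (202, 195), (204, 166), (206, 158), (208, 176), (210, 199), (212, 230), (214, 236), (216, 237), (218, 237), (220, 237), (222, 237), (224, 237), (226, 236), (228, 237), (230, 237), (232, 237), (234, 237), (236, 236), (238, 236), (240, 237), (242, 237), (244, 236), (246, 237), (248, 237), (250, 236), (252, 237), (254, 236), (256, 236), (258, 233), (260, 221), (262, 158), (264, 152), (266, 152), (268, 152), (270, 156), (272, 123), (274, 91), (276, 88), (278, 90), (280, 89), (282, 87), (284, 87), (286, 86), (288, 86), (
[... 499 characters left out ...]
), (422, 46), (424, 45), (426, 32), (428, 26)]
tray L rel tool y,x: -24.629644563787387 38.162799870427115 [473.7  91.5 102. ]
tray R rel tool y,x: -26.572848233482834 -30.019697156932374 [460.1  24.7 102. ]
tray FL rel tool y,x: -50.19274942295221 37.86310335115894 [448.5  95.6 102. ]
plate R end rel tool y,x: 0.39557132658979005 -31.781129934585156 [486.4  18.3 216. ]
screw head rel tool y,x: 26.961441353093086 -0.3792690772435003 [517.9  44.7 125. ]
screw mid rel tool y,x: 33.925293921720026 -0.6872842722591732 [524.7  43.2 125. ]
track rel tool y,x: 41.904680294601 2.065132173803345 [533.1  44.6 125. ]
boardtop at 262 rel tool y,x: 40.85796563378672 3.8745896335632892 [532.4  46.5 137. ]
```

```bash
python3 -m handwheel '[{"fingers":0,"delta_pos":[0.3,3,1.6],"twist":0},{"fingers":0,"delta_pos":[0.3,3,2],"twist":0},{"fingers":0,"delta_pos":[0,3,2],"twist":0},{"fingers":0,"delta_pos":[0,3,1],"twist":0},{"fingers":0,"delta_pos":[0,3,0],"twist":0},{"fingers":0,"delta_pos":[0,2,0],"twist":0},{"fingers":0,"delta_pos":[0,0,0],"twist":0},{"fingers":0,"delta_pos":[0,0,0],"twist":0}]'; python3 -m handwheel '[{"fingers":0,"delta_pos":[0,0.6,0],"twist":0},{"fingers":0,"delta_pos":[0,0.6,0],"twist":0},{"fingers":0,"delta_pos":[0,0.6,0],"twist":0},{"fingers":0,"delta_pos":[0,0.6,0],"twist":0},{"fingers":0,"delta_pos":[0,0.6,0],"twist":0},{"fingers":0,"delta_pos":[0,0,0],"twist":0},{"fingers":0,"delta_pos":[0,0,0],"twist":0},{"fingers":0,"delta_pos":[0,0,0],"twist":0}]'; python3 -m handwheel '[{"fingers":0,"delta_pos":[0,0.5,0],"twist":0},{"fingers":0,"delta_pos":[0,0.5,0],"twist":0},{"fingers":0,"delta_pos":[0,0.5,0],"twist":0},{"fingers":0,"delta_pos":[0,0,0],"twist":0},{"fingers":0,"delta_pos":[0,0,0],"twist":0},{"fingers":0,"delta_pos":[0,0,0],"twist":0},{"fingers":0,"delta_pos":[0,0,0],"twist":0},{"fingers":0,"delta_pos":[0,0,0],"twist":0}]'
```

```text
time: 11.35
ee_pos: [508.3, 47.5, 246.7]
tool_rot: [-2.404, -2.022, -0.0]
force: [0.6, -0.9, -1.9]
finger_gap: 7.9
grip_force: 30.0
time: 12.35
ee_pos: [511.2, 46.9, 246.6]
tool_rot: [-2.404, -2.022, 0.0]
force: [-0.3, 0.7, -1.6]
finger_gap: 7.8
grip_force: 30.0
time: 13.35
ee_pos: [512.7, 46.7, 246.7]
tool_rot: [2.404, 2.022, 0.0]
force: [0.1, -0.9, -1.7]
finger_gap: 7.6
grip_force: 30.0
```

```bash
python3 -m handwheel '[{"fingers":0,"delta_pos":[0,0.5,0],"twist":0},{"fingers":0,"delta_pos":[0,0.5,0],"twist":0},{"fingers":0,"delta_pos":[0,0.5,0],"twist":0},{"fingers":0,"delta_pos":[0,0,0],"twist":0},{"fingers":0,"delta_pos":[0,0,0],"twist":0},{"fingers":0,"delta_pos":[0,0,0],"twist":0},{"fingers":0,"delta_pos":[0,0,0],"twist":0},{"fingers":0,"delta_pos":[0,0,0],"twist":0}]'; python3 -m handwheel '[{"fingers":0,"delta_pos":[0,0.5,0],"twist":0},{"fingers":0,"delta_pos":[0,0.5,0],"twist":0},{"fingers":0,"delta_pos":[0,0.5,0],"twist":0},{"fingers":0,"delta_pos":[0,0,0],"twist":0},{"fingers":0,"delta_pos":[0,0,0],"twist":0},{"fingers":0,"delta_pos":[0,0,0],"twist":0},{"fingers":0,"delta_pos":[0,0,0],"twist":0},{"fingers":0,"delta_pos":[0,0,0],"twist":0}]'
```

```text
time: 14.35
ee_pos: [514.2, 46.4, 246.7]
tool_rot: [2.404, 2.022, 0.0]
force: [0.4, 0.3, -2.3]
finger_gap: 7.9
grip_force: 30.0
time: 15.35
ee_pos: [515.7, 46.2, 246.7]
tool_rot: [2.404, 2.022, -0.0]
force: [-0.4, 0.8, -1.8]
finger_gap: 7.6
grip_force: 30.0
```

No contact force yet, past where the head would stop a missed plate. I'll continue.

```bash
python3 -m handwheel '[{"fingers":0,"delta_pos":[0,0.6,0],"twist":0},{"fingers":0,"delta_pos":[0,0.6,0],"twist":0},{"fingers":0,"delta_pos":[0,0.6,0],"twist":0},{"fingers":0,"delta_pos":[0,0.6,0],"twist":0},{"fingers":0,"delta_pos":[0,0.6,0],"twist":0},{"fingers":0,"delta_pos":[0,0,0],"twist":0},{"fingers":0,"delta_pos":[0,0,0],"twist":0},{"fingers":0,"delta_pos":[0,0,0],"twist":0}]'; python3 -m handwheel '[{"fingers":0,"delta_pos":[0,0.6,0],"twist":0},{"fingers":0,"delta_pos":[0,0.6,0],"twist":0},{"fingers":0,"delta_pos":[0,0.6,0],"twist":0},{"fingers":0,"delta_pos":[0,0.6,0],"twist":0},{"fingers":0,"delta_pos":[0,0.6,0],"twist":0},{"fingers":0,"delta_pos":[0,0,0],"twist":0},{"fingers":0,"delta_pos":[0,0,0],"twist":0},{"fingers":0,"delta_pos":[0,0,0],"twist":0}]'
```

```text
time: 16.35
ee_pos: [518.6, 45.7, 246.7]
tool_rot: [-2.404, -2.022, -0.0]
force: [-0.2, 0.7, -1.4]
finger_gap: 7.9
grip_force: 30.0
time: 17.35
ee_pos: [521.6, 45.1, 246.7]
tool_rot: [-2.404, -2.022, 0.0]
force: [0.0, -1.4, -1.8]
finger_gap: 7.7
grip_force: 30.0
```

```bash
python3 -m handwheel '[{"fingers":0,"delta_pos":[0,0.5,0],"twist":0},{"fingers":0,"delta_pos":[0,0.5,0],"twist":0},{"fingers":0,"delta_pos":[0,0.5,0],"twist":0},{"fingers":0,"delta_pos":[0,0.5,0],"twist":0},{"fingers":0,"delta_pos":[0,0.5,0],"twist":0},{"fingers":0,"delta_pos":[0,0,0],"twist":0},{"fingers":0,"delta_pos":[0,0,0],"twist":0},{"fingers":0,"delta_pos":[0,0,0],"twist":0}]'; python3 -m handwheel '[{"fingers":0,"delta_pos":[0,0.4,0],"twist":0},{"fingers":0,"delta_pos":[0,0.4,0],"twist":0},{"fingers":0,"delta_pos":[0,0.4,0],"twist":0},{"fingers":0,"delta_pos":[0,0,0],"twist":0},{"fingers":0,"delta_pos":[0,0,0],"twist":0},{"fingers":0,"delta_pos":[0,0,0],"twist":0},{"fingers":0,"delta_pos":[0,0,0],"twist":0},{"fingers":0,"delta_pos":[0,0,0],"twist":0}]'
```

```text
time: 18.35
ee_pos: [524.0, 44.7, 246.6]
tool_rot: [-2.404, -2.022, 0.0]
force: [-1.1, 0.4, -2.5]
finger_gap: 8.0
grip_force: 30.0
time: 19.35
ee_pos: [525.2, 44.5, 246.7]
tool_rot: [2.404, 2.022, 0.0]
force: [0.8, -0.8, -1.5]
finger_gap: 7.8
grip_force: 30.0
```

```bash
python3 -m handwheel '[{"fingers":0,"delta_pos":[0,0.35,0],"twist":0},{"fingers":0,"delta_pos":[0,0.35,0],"twist":0},{"fingers":0,"delta_pos":[0,0.3,0],"twist":0},{"fingers":0,"delta_pos":[0,0,0],"twist":0},{"fingers":0,"delta_pos":[0,0,0],"twist":0},{"fingers":0,"delta_pos":[0,0,0],"twist":0},{"fingers":0,"delta_pos":[0,0,0],"twist":0},{"fingers":0,"delta_pos":[0,0,0],"twist":0}]'
```

```text
time: 20.35
ee_pos: [526.2, 44.3, 246.7]
tool_rot: [2.404, 2.022, 0.0]
force: [0.3, 0.5, -1.6]
finger_gap: 7.9
grip_force: 30.0
```

```bash
python3 -m handwheel '[{"fingers":0,"delta_pos":[0,0.3,0],"twist":0},{"fingers":0,"delta_pos":[0,0.3,0],"twist":0},{"fingers":0,"delta_pos":[0,0,0],"twist":0},{"fingers":0,"delta_pos":[0,0,0],"twist":0},{"fingers":0,"delta_pos":[0,0,0],"twist":0},{"fingers":0,"delta_pos":[0,0,0],"twist":0},{"fingers":0,"delta_pos":[0,0,0],"twist":0},{"fingers":0,"delta_pos":[0,0,0],"twist":0}]'
python3 -m handwheel '[{"fingers":0,"delta_pos":[0,0.3,0],"twist":0},{"fingers":0,"delta_pos":[0,0.3,0],"twist":0},{"fingers":0,"delta_pos":[0,0,0],"twist":0},{"fingers":0,"delta_pos":[0,0,0],"twist":0},{"fingers":0,"delta_pos":[0,0,0],"twist":0},{"fingers":0,"delta_pos":[0,0,0],"twist":0},{"fingers":0,"delta_pos":[0,0,0],"twist":0},{"fingers":0,"delta_pos":[0,0,0],"twist":0}]'
```

```text
time: 21.35
ee_pos: [526.7, 44.3, 246.6]
tool_rot: [-2.404, -2.022, 0.001]
force: [-1.5, -0.3, 0.8]
finger_gap: 8.1
grip_force: 30.0
time: 22.35
ee_pos: [526.9, 44.2, 246.6]
tool_rot: [-2.403, -2.022, 0.002]
force: [-4.7, 0.5, 1.3]
finger_gap: 8.1
grip_force: 30.0
```

The board was felt at about x 526.6, so the plate is behind the head. Next I'll back off 1.5 mm and slide down carefully.

```bash
python3 -m handwheel '[{"fingers":0,"delta_pos":[0,-0.9,0],"twist":0},{"fingers":0,"delta_pos":[0,-0.9,0],"twist":0},{"fingers":0,"delta_pos":[0,0,0.8],"twist":0},{"fingers":0,"delta_pos":[0,0,0.8],"twist":0},{"fingers":0,"delta_pos":[0,0,0.8],"twist":0},{"fingers":0,"delta_pos":[0,0,0.6],"twist":0},{"fingers":0,"delta_pos":[0,0,0],"twist":0},{"fingers":0,"delta_pos":[0,0,0],"twist":0}]'; python3 -m handwheel '[{"fingers":0,"delta_pos":[0,0,0.6],"twist":0},{"fingers":0,"delta_pos":[0,0,0.6],"twist":0},{"fingers":0,"delta_pos":[0,0,0.6],"twist":0},{"fingers":0,"delta_pos":[0,0,0.6],"twist":0},{"fingers":0,"delta_pos":[0,0,0.6],"twist":0},{"fingers":0,"delta_pos":[0,0,0],"twist":0},{"fingers":0,"delta_pos":[0,0,0],"twist":0},{"fingers":0,"delta_pos":[0,0,0],"twist":0}]'
```

```text
time: 23.35
ee_pos: [525.7, 44.4, 243.7]
tool_rot: [2.404, 2.022, 0.0]
force: [0.3, 0.0, -2.4]
finger_gap: 7.9
grip_force: 30.0
time: 24.35
ee_pos: [525.7, 44.4, 240.7]
tool_rot: [2.404, 2.022, 0.0]
force: [-0.4, 0.4, -1.1]
finger_gap: 8.0
grip_force: 30.0
```

```bash
python3 -m handwheel '[{"fingers":0,"delta_pos":[0,0,0.6],"twist":0},{"fingers":0,"delta_pos":[0,0,0.6],"twist":0},{"fingers":0,"delta_pos":[0,0,0.6],"twist":0},{"fingers":0,"delta_pos":[0,0,0.6],"twist":0},{"fingers":0,"delta_pos":[0,0,0.6],"twist":0},{"fingers":0,"delta_pos":[0,0,0],"twist":0},{"fingers":0,"delta_pos":[0,0,0],"twist":0},{"fingers":0,"delta_pos":[0,0,0],"twist":0}]'; python3 -m handwheel '[{"fingers":0,"delta_pos":[0,0,0.6],"twist":0},{"fingers":0,"delta_pos":[0,0,0.6],"twist":0},{"fingers":0,"delta_pos":[0,0,0.6],"twist":0},{"fingers":0,"delta_pos":[0,0,0.6],"twist":0},{"fingers":0,"delta_pos":[0,0,0.6],"twist":0},{"fingers":0,"delta_pos":[0,0,0],"twist":0},{"fingers":0,"delta_pos":[0,0,0],"twist":0},{"fingers":0,"delta_pos":[0,0,0],"twist":0}]'
```

```text
time: 25.35
ee_pos: [525.7, 44.4, 237.7]
tool_rot: [2.404, 2.022, 0.0]
force: [-0.4, -0.1, -2.1]
finger_gap: 7.6
grip_force: 30.0
time: 26.35
ee_pos: [525.6, 44.5, 234.7]
tool_rot: [2.404, 2.022, 0.0]
force: [-0.3, 0.2, -1.3]
finger_gap: 7.9
grip_force: 30.0
```

```bash
python3 -m handwheel '[{"fingers":0,"delta_pos":[0,0,0.6],"twist":0},{"fingers":0,"delta_pos":[0,0,0.6],"twist":0},{"fingers":0,"delta_pos":[0,0,0.6],"twist":0},{"fingers":0,"delta_pos":[0,0,0.6],"twist":0},{"fingers":0,"delta_pos":[0,0,0.6],"twist":0},{"fingers":0,"delta_pos":[0,0,0],"twist":0},{"fingers":0,"delta_pos":[0,0,0],"twist":0},{"fingers":0,"delta_pos":[0,0,0],"twist":0}]'
```

```text
time: 27.35
ee_pos: [525.7, 44.4, 231.7]
tool_rot: [2.404, 2.022, 0.0]
force: [0.1, -0.0, -1.8]
finger_gap: 8.3
grip_force: 30.0
```

```bash
python3 -m handwheel '[{"fingers":0,"delta_pos":[0,0,1],"twist":0},{"fingers":0,"delta_pos":[0,0,1],"twist":0},{"fingers":0,"delta_pos":[0,0,1],"twist":0},{"fingers":0,"delta_pos":[0,0,1],"twist":0},{"fingers":0,"delta_pos":[0,0,1],"twist":0},{"fingers":0,"delta_pos":[0,0,1],"twist":0},{"fingers":0,"delta_pos":[0,0,0],"twist":0},{"fingers":0,"delta_pos":[0,0,0],"twist":0}]'; python3 -m handwheel '[{"fingers":0,"delta_pos":[0,0,0.6],"twist":0},{"fingers":0,"delta_pos":[0,0,0.6],"twist":0},{"fingers":0,"delta_pos":[0,0,0.6],"twist":0},{"fingers":0,"delta_pos":[0,0,0.4],"twist":0},{"fingers":0,"delta_pos":[0,0,0],"twist":0},{"fingers":0,"delta_pos":[0,0,0],"twist":0},{"fingers":0,"delta_pos":[0,0,0],"twist":0},{"fingers":0,"delta_pos":[0,0,0],"twist":0}]'
```

```text
time: 28.35
ee_pos: [525.6, 44.4, 225.7]
tool_rot: [2.404, 2.022, 0.0]
force: [0.4, 0.6, -1.8]
finger_gap: 8.1
grip_force: 30.0
time: 29.35
ee_pos: [525.6, 44.4, 223.5]
tool_rot: [-2.404, -2.022, 0.0]
force: [0.0, -0.5, -2.2]
finger_gap: 8.1
grip_force: 30.0
```

```bash
python3 -m handwheel '[{"fingers":0,"delta_pos":[0,0,0.3],"twist":0},{"fingers":0,"delta_pos":[0,0,0.3],"twist":0},{"fingers":0,"delta_pos":[0,0,0],"twist":0},{"fingers":0,"delta_pos":[0,0,0],"twist":0},{"fingers":0,"delta_pos":[0,0,0],"twist":0},{"fingers":0,"delta_pos":[0,0,0],"twist":0},{"fingers":0,"delta_pos":[0,0,0],"twist":0},{"fingers":0,"delta_pos":[0,0,0],"twist":0}]'
```

```text
time: 30.35
ee_pos: [525.6, 44.4, 222.8]
tool_rot: [-2.404, -2.022, 0.0]
force: [-0.4, -0.3, -1.8]
finger_gap: 7.6
grip_force: 30.0
```

```bash
for i in 1; do python3 -m handwheel '[{"fingers":0,"delta_pos":[0,0,0.3],"twist":0},{"fingers":0,"delta_pos":[0,0,0.2],"twist":0},{"fingers":0,"delta_pos":[0,0,0],"twist":0},{"fingers":0,"delta_pos":[0,0,0],"twist":0},{"fingers":0,"delta_pos":[0,0,0],"twist":0},{"fingers":0,"delta_pos":[0,0,0],"twist":0},{"fingers":0,"delta_pos":[0,0,0],"twist":0},{"fingers":0,"delta_pos":[0,0,0],"twist":0}]'; done
```

```text
time: 31.35
ee_pos: [525.7, 44.4, 222.5]
tool_rot: [2.404, 2.022, 0.0]
force: [-0.4, 0.6, 1.2]
finger_gap: 8.1
grip_force: 30.0
```

The slot's top now rests on the screw. I'll release gently and withdraw upward.

```bash
python3 -m handwheel '[{"fingers":9,"delta_pos":[0,0,0],"twist":0},{"fingers":10,"delta_pos":[0,0,0],"twist":0},{"fingers":12,"delta_pos":[0,0,0],"twist":0},{"fingers":16,"delta_pos":[0,0,0],"twist":0},{"fingers":22,"delta_pos":[0,0,0],"twist":0},{"fingers":28,"delta_pos":[0,0,0],"twist":0},{"fingers":34,"delta_pos":[0,0,0],"twist":0},{"fingers":34,"delta_pos":[0,0,0],"twist":0}]' && python3 -m handwheel '[{"fingers":34,"delta_pos":[0,0,-6],"twist":0},{"fingers":34,"delta_pos":[0,0,-10],"twist":0},{"fingers":34,"delta_pos":[0,0,-15],"twist":0},{"fingers":34,"delta_pos":[0,0,-20],"twist":0},{"fingers":34,"delta_pos":[0,0,-20],"twist":0},{"fingers":34,"delta_pos":[0,0,-20],"twist":0},{"fingers":34,"delta_pos":[0,0,-10],"twist":0},{"fingers":34,"delta_pos":[0,0,0],"twist":0}]'
python3 - <<'E'
from h import *
for n in ['scene','side']: cv2.imwrite(f'pics/{n}4.png',eyes.capture(n))
a=cv2.imread('pics/scene4.png')[170:285,250:370];b=cv2.imread('pics/side4.png')[190:305,240:360]
cv2.imwrite('pics/z5.png',np.hstack([cv2.resize(x,(400,383),interpolation=cv2.INTER_CUBIC) for x in (a,b)]))
E
```

```text
time: 32.35
ee_pos: [525.6, 44.4, 222.4]
tool_rot: [-2.404, -2.022, 0.0]
force: [-0.5, 0.3, 0.1]
finger_gap: 33.5
grip_force: 0.0
time: 33.35
ee_pos: [525.9, 44.4, 324.5]
tool_rot: [2.403, 2.022, 0.002]
force: [-0.5, 0.1, -0.0]
finger_gap: 34.3
grip_force: 0.0
```

View pics/z5.png

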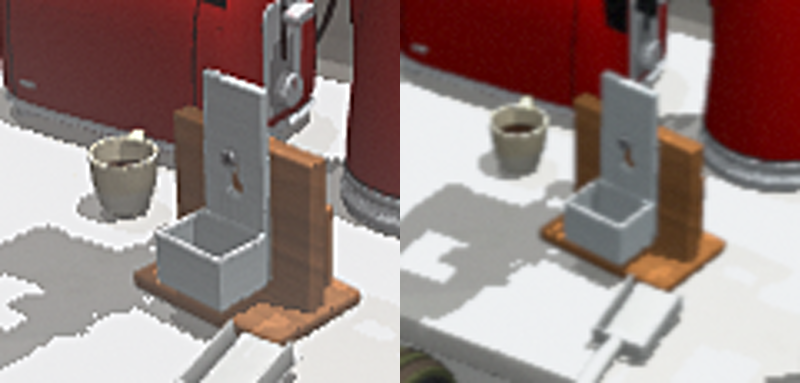

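The holder hangs upright on the board. The screw head is in front of the plate at the top of the slot (crop 228,157), the round hole is open below it, and the gripper is clear.

```bash
python3 -c "
from station import order;print(order.close_job())"
```

```text
the job is handed in; nothing more can be done
None
```

The holder is hanging upright on the stand's screw, with the screw at the top of the slot and the gripper clear, and the job was handed in at about 33 s; no verdict was returned.

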